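Spring a fuse-box lid with a screwdriver through its latch slot

TASK

Open the fuse box: take the long slim screwdriver from the rack, push it through the sloping slot in the latch pocket at the front of the box and press the hidden catch until the lid springs up, then swing the lid right over until it rests on its stop. Stand the screwdriver back in a hole of the rack, fully home, and leave the other loose things where they are.

Things in the scene. Friction and masses are not known exactly. Their poses are not given: they have to be found in the camera images.
- slot (a point): Centre of the mouth of the tool slot, in the sloping top of the latch pocket (dark grey block 68 mm wide, at the middle of the fuse box's front). The slot is 15 by 32 mm, 16 mm deep, 70 mm above the bench. Site axes: z out of the slot along its passage (38 degrees from vertical, leaning away from the box), y along its 32 mm length (level), x up the slope to the box. A tool goes in along -z.
- catch: Hidden sprung steel catch in the latch pocket; holds the lid's lug. Origin on its pivot. Its tab lies square under the slot, 34 mm below the mouth along the slot's -z; pressed 4 to 6 mm further it lets the lid go, and it stops hard at 10 mm. Pressing takes about 4 to 8 N; it springs back by itself.
- fuse_lid (a joint): Angle of the lid: 0 shut and latched, about 0.24 sprung up on its spring pins once the catch is pressed, 1.57 upright, 1.92 against its stop. Black lid 152 by 236 mm, 5 mm thick, 0.22 kg, with a tongue 68 mm wide and 38 mm long out over the pocket. The damped hinge does not hold it: short of upright it falls back on the pins, past upright it falls open.
- lid_edge (a point): Middle of the lower front edge of the lid's tongue (a lip 4 mm thick, 11 mm deep), 187 mm from the hinge; moves with the lid. Shut, it is 83 mm above the bench, 13 mm above the slot's mouth and 10 mm nearer the box. Once the lid has sprung up there is about 45 mm of free height between it and the pocket. A lug 24 mm wide hangs 18 mm below the lid's middle, 145 to 162 mm from the hinge.
- lid_hinge (a point): Middle of the lid's hinge line, on the back rim of the fuse box, 96 mm above the bench. Axes are the box's: x points from the front (slot side) to the back, y is the hinge line, z up. The box is fixed on a steel plate 245 by 264 mm, 6 mm thick; its body is 140 by 224 mm and 94 mm high.
- driver: Long slim screwdriver, the one with the longest handle, standing handle up in the rack. Round black handle 26 mm across and 90 mm long; steel shank 8 mm across and 105 mm long with a flat end; 0.14 kg. Origin at the middle of the handle, z along the axis from tip to handle end. In the rack the middle of the handle is 165 mm above the bench and the handle's foot rests on the board.
- driver_tip (a point): End of the screwdriver's shank, 150 mm from the middle of the handle along the axis.
- rack_top (a point): Middle of the upper face of the screwdriver rack's board (250 by 70 mm, 12 mm thick, 120 mm above the bench, open below). Three round holes 17 mm across along its x axis, at -80, 0 and +80 mm; each holds one screwdriver at the start, in any order. The rack is fixed.
- stubby: Stubby screwdriver in the rack, handle 36 mm across and 60 mm long; origin mid-handle. Bystander.
- nut_driver: Nut driver in the rack, handle 36 mm across and 66 mm long; origin mid-handle. Bystander.
- spray_can: Spray can, 66 mm across, 190 mm high; origin under its base. Bystander.
- drop_arm: Forged steering drop arm lying flat, about 240 by 60 mm, 36 mm high; origin under its middle. Bystander.
- shaft: Steel sector shaft lying down, 140 mm long, 36 mm thick; origin under its middle. Bystander.
- notebook: Black notebook with a phone on it, 150 by 210 mm, 25 mm high; origin under its middle. Bystander.

How it is judged:
On the way:
1. the lid has sprung up while the screwdriver presses the catch (contact force between driver and catch above 0.5 N and value of joint fuse_lid above 0.03 rad).
At the end, for the whole second after the job is handed in: The lid lies back within about 7 degrees of its stop (angle over 1.8 rad), and the long screwdriver stands still in a hole of the rack, handle up, within 9 degrees of upright, its handle's foot within 7 mm of the board (value of joint fuse_lid above 1.8 rad and z of driver in the frame of rack_top between 0.038 and 0.05 m and x of driver in the frame of rack_top between -0.095 and 0.095 m and y of driver in the frame of rack_top between -0.015 and 0.015 m and z of driver_tip in the frame of rack_top below -0.09 m and angle between driver's own z axis and vertical below 0.15 rad and linear speed of driver below 0.02 m/s); the robot touches nothing.
It fails at once if one of the other loose things (stubby, nut driver, spray can, drop arm, shaft, notebook) is shifted by more than 40 mm (distance of any of stubby, nut_driver, spray_can, drop_arm, shaft, notebook from where it was at the start of the episode above 0.04 m).
It also fails if it takes over 67 s, if anything falls off the work surface, if the arm or the gripper's body presses on something with over 40 N, if the wrist force passes 120 N, or if a joint passes its speed limit or range.

ROBOT

A 7-joint arm with a two-finger parallel gripper is mounted at the origin on the work surface. World frame = base frame: x ahead of the robot, y to its left, z up, the work surface at z = 0. Lengths are in m, angles in rad, forces in N, time in s.
With the tool pointing down it reaches from about 0.425 to 0.8 m from the base axis. Payload 8.3 kg.
Tool frame: the origin (TCP) lies midway between the tips of the shut fingers; the grasp point (between the pads) lies 19 mm behind it; x points along the fingers, y is the direction in which the jaws open and shut, and the axes are right-handed (so a half turn about x gives the same grasp; the last joint's range is limited). The gripper opens to 85 mm and grips with 20 to 120 N. Pads are 22 mm wide; open, the fingers measure 114 mm over their backs; the gripper's body (76 mm by 85 mm) begins 54 mm behind the grasp point. The pads swing forward as they close: fully open they stand 13 mm farther back than shut.
Start: joints at [1.236, 0.383, 0.016, 1.37, -0.006, 1.388, -0.046], TCP at [0.168, -0.602, 0.231] pointing down, gripper open.
Joint ranges: [-2.95, 2.95], [-0.25, 2.06], [-1.52, 1.56], [0.18, 2.33], [-1.44, 4.58], [0.02, 2.06], [-3.01, 3.01]. Speed limits (rad/s): [2.39, 2.39, 3.01, 3.01, 3.14, 3.14, 3.14].

INTERFACE

Orientations are given as [roll, pitch, yaw] about the fixed x, y, z axes, in that order (R = Rz(yaw) Ry(pitch) Rx(roll)).
In Python, from rig import ctrl, viewer gives the robot as it stands. The module is installed in compiled form; this text tells all that it offers.
- The arm moves only by the tool send_rows, never from a script. Its argument "increments" is a list of rows, each a list of 3 entries, a list of its own where there are three numbers: the shift along the tool's x, y, z in mm, then the turn, a rotation vector about the tool's x, y, z in degrees, then the opening, from 0 (shut) to 1 (fully open). In form: [[[tx, ty, tz], [ax, ay, az], claw], ...]. A call has 1 to 20 rows; each row shifts and turns the commanded pose from where the row before left it, along the tool's axes as they then stand; what a row does not reach is not made up. A row lasts 1/10 s, in which the tool goes at most 50 mm and 8.59 degrees, less where a joint would pass 70% of its speed; a pose out of reach is approached as far as the arm can. A call with a gripper value outside its range is refused whole. The fingers move at their own pace and stop on an object; "force" is the grip in N (left out, the last holds). Time passes only in rows, so rows that do not move let the fingers close. It gives the time, the measured TCP pose, the force and the opening at its end, in the units of the state.
- ctrl.read_state(): the state, without advancing time (a new reading comes with each control period).
- viewer.camera(name): name is "side" or "top" or "wrist"; returns a dict with "frame" (420x560x3 uint8, red, green, blue), "mtx" (3x3 intrinsics, pixels), "k1" (the pictures are not rectified: a ray, as slopes to the right and down, at radius r is drawn at 1 + k1 r^2 times it, then the intrinsics apply), "eye" and "rotation" of the camera in the world. Camera axes: x right, y down, z forward; pixel columns grow to the right and rows downward; lengths in m; the calibration is good to about 2 mm. A picture is of the moment at which its call begins. There is no depth.
- ctrl.close_job(): hands the job in, once; it reports no verdict.
The state is a dict: "time_s": time; "joints": joint angles; "dq": joint speeds; "effort": joint torques, N m; "ee_pos": TCP position; "tool_rot": TCP orientation; "ft_force": force on the tool from outside, world axes, zero at the start; "wrist_torque": the same for the moment, N m; "width": finger opening in m.
Only numpy, scipy, OpenCV 4.12 (cv2) and the standard library are available. Lean on these libraries where they do the work, as an engineer would, in place of code of your own. Each camera call takes 0.05 s, during which the arm holds its last target. There are 200 camera calls.

## Working session

There is one attempt and no reset: what is moved stays moved. The work goes in short steps, Python scripts to look and compute and a tool call to move; the robot and the scene stay as the last step left them, time stands still between calls to the robot, and variables do not carry over. Pictures are saved under pics/ and viewed, about 8 in all and at most 12, crops included, and the job is handed in when it is done.

Besides the shell and the picture viewer there is one more tool, called after "Request:" as name(argument=value, ...) on one line, values as JSON. send_rows: Moves the arm, as the interface text tells. Its arguments: {"type":"object","properties":{"increments":{"type":"array","items":{"type":"array"}},"force":{"type":"number"}},"required":["increments"]}

```bash
mkdir -p pics
cat > h.py <<'E'
import numpy as np, cv2
from scipy.spatial.transform import Rotation as R
from rig import ctrl, viewer
def snap(n,fn):
    c=viewer.camera(n); np.savez(f'pics/{fn}.npz',**{k:np.array(v) for k,v in c.items()})
    cv2.imwrite(f'pics/{fn}.png',c['frame'][...,::-1]); return c
def load(fn): return dict(np.load(f'pics/{fn}.npz'))
def ray(c,u,v):
    p=cv2.undistortPoints(np.array([[[u,v]]],float),c['mtx'],np.array([float(c['k1']),0,0,0]))[0,0]
    return c['eye'],c['rotation']@np.array([p[0],p[1],1.])
def onz(c,u,v,z):
    e,d=ray(c,u,v); return e+d*(z-e[2])/d[2]
def proj(c,P):
    q=c['rotation'].T@(np.array(P)-c['eye']); a=q[:2]/q[2]; a=a*(1+float(c['k1'])*(a@a))
    return (c['mtx']@np.r_[a,1])[:2]
def tri(l):
    A=np.zeros((3,3));b=np.zeros(3)
    for c,u,v in l:
        e,d=ray(c,u,v); d=d/np.linalg.norm(d); M=np.eye(3)-np.outer(d,d); A+=M;b+=M@e
    return np.linalg.solve(A,b)
def crop(fn,out,x0,y0,x1,y1,s):
    im=cv2.imread(f'pics/{fn}.png')[y0:y1,x0:x1]; cv2.imwrite(f'pics/{out}.png',cv2.resize(im,None,fx=s,fy=s,interpolation=cv2.INTER_CUBIC))
E
python3 - <<'E'
from h import *
np.set_printoptions(precision=4,suppress=True)
ims=[]
for n in('top','side'):
    c=snap(n,n+'0'); print(n,c['eye'],c['rotation'].tolist(),c['mtx'].tolist(),c['k1']); ims.append(c['frame'])
im=np.vstack(ims)[...,::-1]
cv2.imwrite('pics/both.png',cv2.resize(im,None,fx=.714,fy=.714,interpolation=cv2.INTER_AREA))
print(ctrl.read_state())
E
```

```text
top [0.4248 0.0461 1.4172] [-3.0526151769387324, 0.006977510568508594, -1.569876747006413] [[459.34053300593854, 0.0, 278.7784404601634], [0.0, 459.34053300593854, 191.54311493845705], [0.0, 0.0, 1.0]] -0.06435294312500314
side [ 0.2329 -0.6113  0.65  ] [-2.175120648182788, -0.004793579116237012, -0.4326709736387355] [[389.5965801176373, 0.0, 283.7979062680746], [0.0, 389.5965801176373, 210.2299546402893], [0.0, 0.0, 1.0]] -0.06265335521478814
{'time_s': 0.1, 'joints': array([ 1.2361,  0.3842,  0.0164,  1.3711, -0.0063,  1.3882, -0.0465]), 'dq': array([-0.0007, -0.0014, -0.0006, -0.0042,  0.0002, -0.0004, -0.0001]), 'effort': array([  0.0016, -62.9136,   0.8466, -37.2757,   0.0167,   0.0105,
        -0.    ]), 'ee_pos': array([ 0.1677, -0.6016,  0.2304]), 'tool_rot': array([-1.5662,  1.569 ,  1.8472]), 'ft_force': array([-0.8822,  0.413 ,  0.2531]), 'wrist_torque': array([-0.0329, -0.0164,  0.0091]), 'width': 0.08513559361566844}
```

View pics/top0.png

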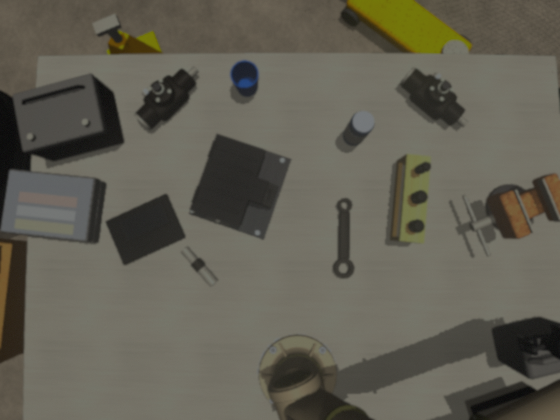

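View pics/side0.png

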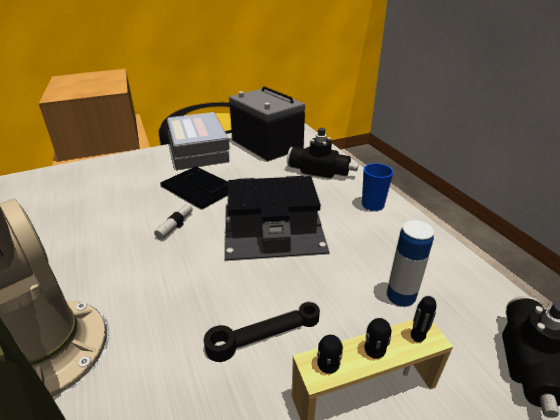

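The top view shows the fuse box around (240,185) with its pocket at (270,192), and the rack around (412,200). The side view shows the slim, tall driver as the rightmost one in the rack, at (425,318). I'll enlarge both areas.

```bash
sed -i "s/^def load.*/def load(fn):\n    c=dict(np.load(f'pics\/{fn}.npz')); c['rotation']=R.from_euler('xyz',c['rotation']).as_matrix(); return c/" h.py
python3 - <<'E'
from h import *
a=cv2.imread('pics/side0.png');b=cv2.imread('pics/top0.png')
f=lambda im,x0,y0,x1,y1,w,h:cv2.resize(im[y0:y1,x0:x1],(w,h),interpolation=cv2.INTER_CUBIC)
g=lambda i:(255*(i/255.)**.5).astype('uint8')
im=np.vstack([np.hstack([f(a,220,170,340,260,400,300),f(a,285,285,465,420,400,300)]),np.hstack([f(b,180,125,300,245,300,300),f(b,380,140,440,260,150,300)]+[np.zeros((300,350,3),'uint8')])])
cv2.imwrite('pics/z1.png',g(im))
E
```

```text
(no output)
```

View pics/z1.png

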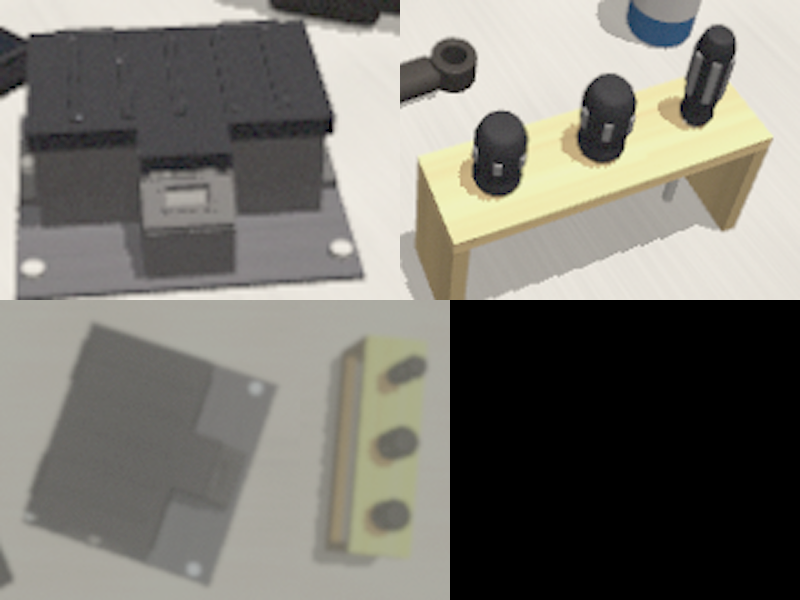

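Run:
```python
from h import *
np.set_printoptions(precision=4,suppress=True)
s=load('side0');t=load('top0')
sb=lambda u,v:(220+u/3.3333,170+v/3.3333)
sr=lambda u,v:(285+(u-400)/2.2222,285+v/2.2222)
tb=lambda u,v:(180+u/2.5,125+(v-300)/2.5)
tr=lambda u,v:(380+(u-300)/2.5,140+(v-300)/2.5)
print('slot side',onz(s,*sb(187,199),.07))
for n,p in dict(pl=(17,298),pr=(362,277)).items(): print(n,onz(s,*sb(*p),.006))
for n,p in dict(pr=(277,385),pl=(210,585)).items(): print(n,'top',onz(t,*tb(*p),.006))
for n,p in dict(lidfl=(28,131),lidfr=(331,124),tl=(140,160),tr=(232,160)).items(): print(n,onz(s,*sb(*p),.09))
print('lid back corners (z .101)',onz(s,*sb(28,37),.101),onz(s,*sb(306,22),.101),'top',onz(t,*tb(95,323),.101))
for n,p in dict(fl=(455,243),fr=(770,138),bl=(419,160),br=(722,75)).items(): print('rack',n,onz(s,*sr(*p),.12))
for n,p in dict(a=(366,337),b=(425,337),c=(410,556),d=(350,552)).items(): print('rack top',n,onz(t,*tr(*p),.12))
# feet of handles
for n,p in dict(L=(700,118),M=(603,155),S=(498,188)).items(): print('foot',n,onz(s,*sr(*p),.12))
print('driver top tri',tri([(s,*sr(717,38)),(t,*tr(413,364))]))
```

```text
slot side [0.5353 0.0818 0.07  ]
pl [0.4058 0.1004 0.006 ]
pr [0.6498 0.0153 0.006 ]
pr top [0.6522 0.0189 0.006 ]
pl top [0.4049 0.1012 0.006 ]
lidfl [0.449  0.1857 0.09  ]
lidfr [0.6639 0.0987 0.09  ]
tl [0.5124 0.1154 0.09  ]
tr [0.5742 0.0874 0.09  ]
lid back corners (z .101) [0.488  0.3025 0.101 ] [0.7114 0.2291 0.101 ] top [0.7102 0.2329 0.101 ]
rack fl [ 0.396  -0.3529  0.12  ]
rack fr [ 0.6404 -0.3798  0.12  ]
rack bl [ 0.402  -0.2873  0.12  ]
rack br [ 0.6485 -0.3192  0.12  ]
rack top a [ 0.6464 -0.3104  0.12  ]
rack top b [ 0.6466 -0.3787  0.12  ]
rack top c [ 0.3966 -0.3547  0.12  ]
rack top d [ 0.4013 -0.2865  0.12  ]
foot L [ 0.6057 -0.3435  0.12  ]
foot M [ 0.5218 -0.3387  0.12  ]
foot S [ 0.4413 -0.3298  0.12  ]
driver top tri [ 0.6032 -0.3379  0.2021]
```

```bash
cat >> h.py <<'E'
np.set_printoptions(precision=4,suppress=True)
bx=np.array([.323,.946,0]);bx/=np.linalg.norm(bx)
by=np.cross([0,0,1],bx); out=np.cos(np.radians(38))*np.array([0,0,1])-np.sin(np.radians(38))*bx
slot=np.array([.5353,.0818,.07])
rc=np.array([.5217,-.334,.12]); rx=np.array([.9945,-.105,0])
def cur():
    s=ctrl.read_state(); return s,np.array(s['ee_pos']),R.from_euler('xyz',s['tool_rot']).as_matrix()
def to(P=None,R1=None,yd=None,xd=None):
    """print tool-frame translation (mm) and then rotvec (deg) to reach P/R1"""
    s,p,R0=cur()
    if xd is not None:
        xd=xd/np.linalg.norm(xd); y=yd-xd*(yd@xd); y/=np.linalg.norm(y); R1=np.c_[xd,y,np.cross(xd,y)]
        R2=np.c_[xd,-y,-np.cross(xd,y)]
        f=lambda A:np.degrees((R.from_matrix(R0.T@A)).as_rotvec())
        print('rot',f(R1),'or',f(R2))
    if P is not None: print('shift mm',R0.T@(np.array(P)-p)*1e3,'before rotation')
    print('t',s['time_s'],'p',p,'axes x',R0[:,0],'y',R0[:,1],'q',np.array(s['joints']),'F',np.array(s['ft_force']),'w',s['width'])
E
python3 - <<'E'
from h import *
d=rc+.08*rx; print(d)
to([*(d[:2]+[0.0,0]),.30],xd=np.array([0,0,-1.]),yd=np.cross([0,0,1],rx))
E
```

```text
[ 0.6013 -0.3424  0.12  ]
rot [-158.398    -0.1416    0.0277] or [21.602   0.0198  0.1012]
shift mm [ -69.4002 -133.4019 -487.228 ] before rotation
t 0.1 p [ 0.1677 -0.6016  0.2304] axes x [-0.0005  0.0017 -1.    ] y [ 0.2685 -0.9633 -0.0018] q [ 1.2361  0.3842  0.0164  1.3711 -0.0063  1.3882 -0.0465] F [-0.8822  0.413   0.2531] w 0.08513559361566844
```

Request:
send_rows(increments=[[[-23, 0, 0], [0, 0, 0], 1], [[-23, 0, 0], [0, 0, 0], 1], [[-23, 0, 0], [0, 0, 0], 1], [[0, -10.3, -37.5], [0, 0, 0], 1], [[0, -10.3, -37.5], [0, 0, 0], 1], [[0, -10.3, -37.5], [0, 0, 0], 1], [[0, -10.3, -37.5], [0, 0, 0], 1], [[0, -10.3, -37.5], [0, 0, 0], 1], [[0, -10.3, -37.5], [0, 0, 0], 1], [[0, -10.3, -37.5], [0, 0, 0], 1], [[0, -10.3, -37.5], [0, 0, 0], 1], [[0, -10.3, -37.5], [0, 0, 0], 1], [[0, -10.3, -37.5], [0, 0, 0], 1], [[0, -10.3, -37.5], [0, 0, 0], 1], [[0, -10.3, -37.5], [0, 0, 0], 1], [[0, -10.3, -37.5], [0, 0, 0], 1], [[0, 0, 0], [7.2, 0, 0], 1], [[0, 0, 0], [7.2, 0, 0], 1], [[0, 0, 0], [7.2, 0, 0], 1], [[0, 0, 0], [0, 0, 0], 1]])

```text
time_s: 2.1
ee_pos: [0.6014, -0.342, 0.2996]
tool_rot: [-0.275, 1.57, 2.76]
ft_force: [-0.2, -1.0, 0.4]
width: 0.0856
```

Run:
```python
from h import *
c=snap('wrist','w1'); c=load('w1'); print(c['eye'],R.from_matrix(c['rotation']).as_euler('xyz'))
to([.6013,-.3424,.161],xd=np.array([0,0,-1.]),yd=-np.cross([0,0,1],rx))
```

```text
[ 0.6776 -0.3501  0.4428] [ 2.8349  0.0015 -1.6771]
rot [0.1569 0.0567 0.0112] or [-179.8431   -0.0176    0.0891]
shift mm [138.7542   0.398   -0.1058] before rotation
t 2.15 p [ 0.6014 -0.342   0.2998] axes x [-0.001   0.0003 -1.    ] y [-0.1023 -0.9948 -0.0002] q [ 0.535   0.5338 -0.1138  1.0053  0.058   1.6062 -1.2343] F [-1.1209 -0.7199 -0.7614] w 0.08536678649406379
```

View pics/w1.png

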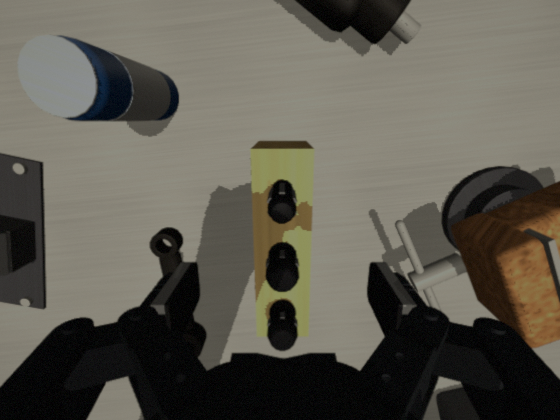

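The wrist view shows the driver at (282,203), centred between the fingers left to right. I'll check that against the predicted position.

Run:
```python
from h import *
c=load('w1')
d=rc+.08*rx
for z in(.12,.21):print(proj(c,[*d[:2],z]))
print('corners',onz(c,251,148.5,.12),onz(c,313,148.5,.12), onz(c,282,148.5,.12))
print('shank-side: driver foot',onz(c,282,185,.12),'top centre',onz(c,282,207,.205))
```

```text
[283.8375 188.3105]
[283.9483 212.923 ]
corners [ 0.6496 -0.3113  0.12  ] [ 0.6424 -0.3789  0.12  ] [ 0.646  -0.3451  0.12  ]
shank-side: driver foot [ 0.6053 -0.3407  0.12  ] top centre [ 0.6051 -0.3411  0.205 ]
```

Request:
send_rows(increments=[[[18, 0, 0], [0, 0, 0], 1], [[18, 0, 0], [0, 0, 0], 1], [[18, 0, 0], [0, 0, 0], 1], [[18, 0, 0], [0, 0, 0], 1], [[18, 0, 0], [0, 0, 0], 1], [[18, 0, 0], [0, 0, 0], 1], [[18, 0, 0], [0, 0, 0], 1], [[18, 0, 0], [0, 0, 0], 1], [[0, 0, 0], [0, 0, 0], 1], [[0, 0, 0], [0, 0, 0], 0.3], [[0, 0, 0], [0, 0, 0], 0.3], [[0, 0, 0], [0, 0, 0], 0], [[0, 0, 0], [0, 0, 0], 0], [[0, 0, 0], [0, 0, 0], 0], [[0, 0, 0], [0, 0, 0], 0], [[0, 0, 0], [0, 0, 0], 0], [[0, 0, 0], [0, 0, 0], 0], [[0, 0, 0], [0, 0, 0], 0]], force=80)

```text
time_s: 3.95
ee_pos: [0.6019, -0.3423, 0.1574]
tool_rot: [2.807, 1.569, -0.439]
ft_force: [0.3, -0.0, 5.2]
width: 0.0246
```

Request:
send_rows(increments=[[[-5, 0, 0], [0, 0, 0], 0], [[-8, 0, 0], [0, 0, 0], 0], [[-15, 0, 0], [0, 0, 0], 0], [[-15, 0, 0], [0, 0, 0], 0], [[-15, 0, 0], [0, 0, 0], 0], [[-15, 0, 0], [0, 0, 0], 0], [[-15, 0, 0], [0, 0, 0], 0], [[-15, 0, 0], [0, 0, 0], 0], [[-15, 0, 0], [0, 0, 0], 0], [[-15, 0, 0], [0, 0, 0], 0], [[-15, 0, 0], [0, 0, 0], 0], [[-15, 0, 0], [0, 0, 0], 0], [[-15, 0, 0], [0, 0, 0], 0], [[0, 0, 0], [0, 0, 0], 0], [[0, 0, 0], [0, 0, 0], 0]])

```text
time_s: 5.45
ee_pos: [0.6016, -0.3422, 0.3349]
tool_rot: [2.847, 1.57, -0.4]
ft_force: [-0.7, -0.6, -2.2]
width: 0.0242
```

Run:
```python
from h import *
s=snap('side','s2'); to()
c=load('s2'); st,p,R0=cur()
tip=p+R0[:,0]*(.015*-1+.157); 
print(proj(c,p),proj(c,tip))
a=c['frame']; u,v=proj(c,p).astype(int); x0=max(0,min(u-100,360));y0=max(0,min(v-75,270))
print(x0,y0); crop('s2','s2c',x0,y0,x0+200,y0+150,4)
```

```text
t 5.5 p [ 0.6014 -0.342   0.334 ] axes x [-0.0003  0.0003 -1.    ] y [-0.1049 -0.9945 -0.0003] q [ 0.5302  0.5394 -0.1111  0.9223  0.0572  1.6828 -1.2347] F [-0.1245 -0.4481 -2.4499] w 0.02466915227634003
[450.4811 236.1297] [427.0562 308.839 ]
350 161
```

View pics/s2c.png

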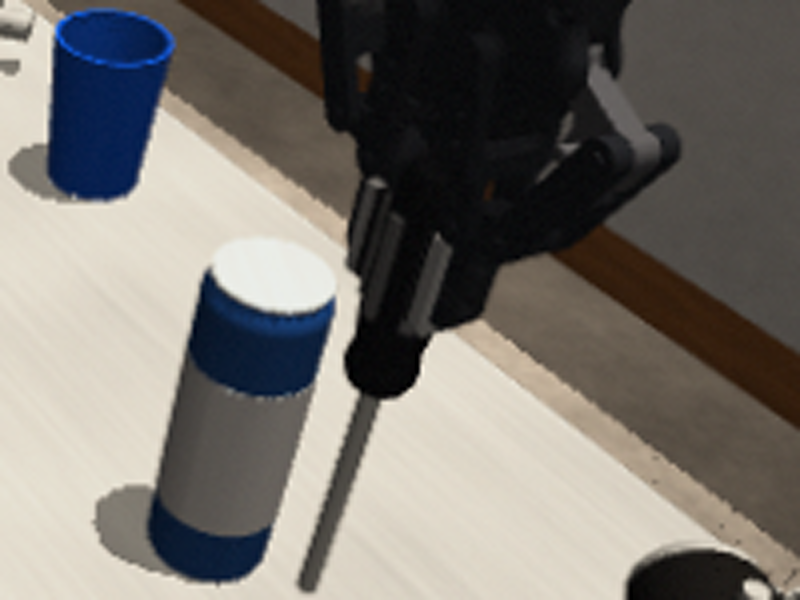

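The tip is at crop (309,585), which is pixel (427,307). The prediction was (427,309), so the driver sits straight in the hand and its tip is about 141 mm ahead of the TCP.

Run:
```python
from h import *
t=load('top0'); print('can top',onz(t,362,122,.19), 'arm',onz(t,344,205,.03))
T=slot+.27*out; print(T)
s,p,R0=cur()
to([T[0],T[1],.334],xd=-out,yd=R.from_rotvec(by*np.radians(0)).apply(R0[:,1]))
# pure tilt
ax=np.cross([0,0,-1.],-out); ax/=np.linalg.norm(ax); print('pure tilt rot (tool)',R0.T@ax*38)
print('final via',R.from_rotvec(ax*np.radians(38)).as_matrix()@R0, out)
```

```text
can top [ 0.7247 -0.1719  0.19  ] arm [ 0.5078 -0.1414  0.03  ]
[ 0.4816 -0.0755  0.2828]
rot [ -3.1726   9.5163 -36.7832] or [167.2463 -55.7579 -14.4254]
shift mm [   0.0783 -252.4973  147.0976] before rotation
t 5.5 p [ 0.6014 -0.342   0.334 ] axes x [-0.0003  0.0003 -1.    ] y [-0.1049 -0.9945 -0.0003] q [ 0.5302  0.5394 -0.1111  0.9223  0.0572  1.6828 -1.2347] F [-0.1245 -0.4481 -2.4499] w 0.02466915227634003
pure tilt rot (tool) [ -0.0133   8.4398 -37.0509]
final via [[ 0.1987 -0.038  -0.9793]
 [ 0.5829 -0.7987  0.1492]
 [-0.7879 -0.6005 -0.1365]] [-0.1989 -0.5826  0.788 ]
```

Request:
send_rows(increments=[[[0, -25.2, 14.7], [0, 0, 0], 0], [[0, -25.2, 14.7], [0, 0, 0], 0], [[0, -25.2, 14.7], [0, 0, 0], 0], [[0, -25.2, 14.7], [0, 0, 0], 0], [[0, -25.2, 14.7], [0, 0, 0], 0], [[0, -25.2, 14.7], [0, 0, 0], 0], [[0, -25.2, 14.7], [0, 0, 0], 0], [[0, -25.2, 14.7], [0, 0, 0], 0], [[0, -25.2, 14.7], [0, 0, 0], 0], [[0, -25.2, 14.7], [0, 0, 0], 0], [[0, 0, 0], [0, 1.69, -7.41], 0], [[0, 0, 0], [0, 1.69, -7.41], 0], [[0, 0, 0], [0, 1.69, -7.41], 0], [[0, 0, 0], [0, 1.69, -7.41], 0], [[0, 0, 0], [0, 1.69, -7.41], 0], [[0, 0, 0], [0, 0, 0], 0], [[0, 0, 0], [0, 0, 0], 0]])

```text
time_s: 7.2
ee_pos: [0.4813, -0.0765, 0.3333]
tool_rot: [-1.791, 0.91, 1.243]
ft_force: [-0.6, 1.4, -0.8]
width: 0.0247
```

Run:
```python
from h import *
to(slot+(.025+.141)*out,xd=-out,yd=cur()[2][:,1])
```

```text
rot [-0.0001  0.0769 -0.1113] or [179.9998  -0.1748  -0.1208]
shift mm [144.4952  29.2808   6.4849] before rotation
t 7.2 p [ 0.4813 -0.0765  0.3333] axes x [ 0.1975  0.5813 -0.7894] y [-0.041  -0.7996 -0.5991] q [ 0.6081  0.1037 -0.0695  1.6588 -0.637   1.5463 -1.0685] F [-0.5715  1.3926 -0.8494] w 0.024661901833131786
```

Request:
send_rows(increments=[[[0, 9.8, 2.2], [0, 0, 0], 0], [[0, 9.8, 2.2], [0, 0, 0], 0], [[0, 9.7, 2.1], [0, 0, 0], 0], [[24, 0, 0], [0, 0, 0], 0], [[24, 0, 0], [0, 0, 0], 0], [[24, 0, 0], [0, 0, 0], 0], [[24, 0, 0], [0, 0, 0], 0], [[24, 0, 0], [0, 0, 0], 0], [[24, 0, 0], [0, 0, 0], 0], [[0, 0, 0], [0, 0, 0], 0], [[0, 0, 0], [0, 0, 0], 0]])

```text
time_s: 8.3
ee_pos: [0.5028, -0.0149, 0.2025]
tool_rot: [-1.794, 0.908, 1.242]
ft_force: [0.5, -0.9, -1.4]
width: 0.0243
```

Run:
```python
from h import *
snap('side','s3'); snap('wrist','w3'); to(slot+(.166)*out); c=load('s3'); st,p,R0=cur()
tip=p+R0[:,0]*.141; print(proj(c,tip),proj(c,slot),proj(c,slot+.025*out)); w=load('w3'); print('w',proj(w,tip),proj(w,slot))
f=lambda n,x0,y0,x1,y1,W,H:cv2.resize(cv2.imread(f'pics/{n}.png')[y0:y1,x0:x1],(W,H),interpolation=cv2.INTER_CUBIC)
im=np.hstack([f('s3',225,180,325,255,400,300),f('w3',0,0,560,420,400,300)])
cv2.imwrite('pics/z3.png',(255*(im/255.)**.6).astype('uint8'))
```

```text
shift mm [2.3278 0.7299 1.5842] before rotation
t 8.4 p [ 0.5034 -0.0159  0.2033] axes x [ 0.2009  0.5816 -0.7883] y [-0.0381 -0.7994 -0.5995] q [ 0.5343  0.1745 -0.1315  1.8789 -0.6833  1.2325 -0.9901] F [-0.2206 -0.0095 -0.6025] w 0.024218874665969167
[277.3357 226.3601] [276.0979 229.7132] [276.6083 227.0622]
w [284.0177 196.8871] [284.494  192.1541]
```

View pics/z3.png

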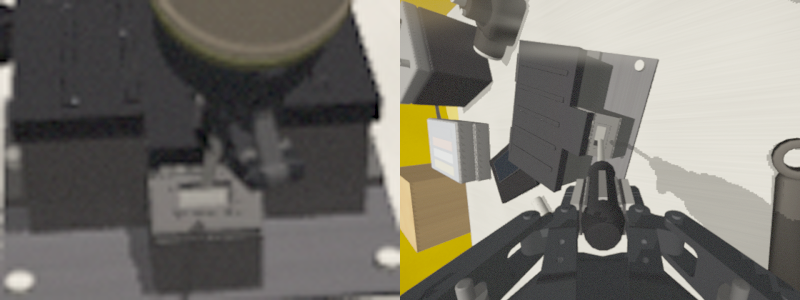

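The slot is at about (276.2,229.2) in the side view, as predicted, with the tip just above it. I'll enlarge the wrist view to check the lateral offset.

Run:
```python
from h import *
im=cv2.imread('pics/w3.png')[140:240,220:350]; im=cv2.resize(im,None,fx=6,fy=6,interpolation=cv2.INTER_CUBIC)
cv2.imwrite('pics/z4.png',(255*(im/255.)**.6).astype('uint8'))
```

```text
(no output)
```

View pics/z4.png

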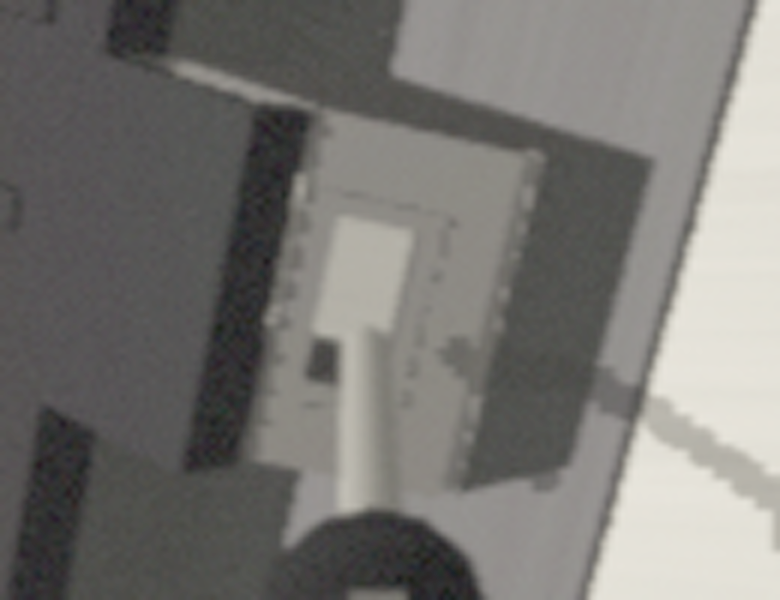

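Relative to the slot, the tip is within about 1 mm of the prediction, so I'll insert it.

Request:
send_rows(increments=[[[0, -0.3, 1.5], [0, 0, 0], 0], [[10, 0, 0], [0, 0, 0], 0], [[10, 0, 0], [0, 0, 0], 0], [[10, 0, 0], [0, 0, 0], 0], [[8, 0, 0], [0, 0, 0], 0], [[8, 0, 0], [0, 0, 0], 0], [[6, 0, 0], [0, 0, 0], 0], [[4, 0, 0], [0, 0, 0], 0], [[0, 0, 0], [0, 0, 0], 0], [[0, 0, 0], [0, 0, 0], 0]], force=110)

```text
time_s: 9.4
ee_pos: [0.5127, 0.0183, 0.1583]
tool_rot: [-1.795, 0.908, 1.241]
ft_force: [0.0, 0.4, -1.3]
width: 0.0236
```

Request:
send_rows(increments=[[[2, 0, 0], [0, 0, 0], 0], [[2, 0, 0], [0, 0, 0], 0], [[2, 0, 0], [0, 0, 0], 0], [[0, 0, 0], [0, 0, 0], 0], [[0, 0, 0], [0, 0, 0], 0]])

```text
time_s: 9.9
ee_pos: [0.5138, 0.022, 0.1535]
tool_rot: [-1.795, 0.907, 1.242]
ft_force: [1.5, -0.4, -2.5]
width: 0.0237
```

Request:
send_rows(increments=[[[2, 0, 0], [0, 0, 0], 0], [[2, 0, 0], [0, 0, 0], 0], [[0, 0, 0], [0, 0, 0], 0], [[0, 0, 0], [0, 0, 0], 0]])

```text
time_s: 10.3
ee_pos: [0.5149, 0.024, 0.1506]
tool_rot: [-1.796, 0.907, 1.24]
ft_force: [-1.7, -3.0, 4.0]
width: 0.0242
```

Run:
```python
from h import *
snap('wrist','w5');snap('side','s5'); to(slot+(.141-.04)*out)
f=lambda n,x0,y0,x1,y1,W,H:cv2.resize(cv2.imread(f'pics/{n}.png')[y0:y1,x0:x1],(W,H),interpolation=cv2.INTER_CUBIC)
im=np.hstack([f('s5',200,150,360,270,400,300),f('w5',100,0,380,210,400,300)])
cv2.imwrite('pics/z5.png',(255*(im/255.)**.6).astype('uint8'))
```

```text
shift mm [ 0.2403  1.4921 -0.3532] before rotation
t 10.4 p [0.5149 0.0241 0.1506] axes x [ 0.1999  0.5824 -0.7879] y [-0.038  -0.7989 -0.6002] q [ 0.4837  0.2283 -0.1724  1.948  -0.7225  1.0847 -0.9733] F [-1.9974 -2.3378  3.9265] w 0.023685102333719264
```

View pics/z5.png

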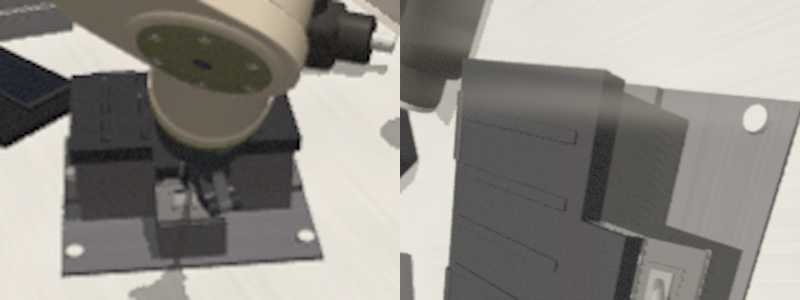

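The lid is still shut, and the force along the axis is about 5 N, so the tip is on the catch. I'll press further.

Request:
send_rows(increments=[[[2, 0, 0], [0, 0, 0], 0], [[1, 0, 0], [0, 0, 0], 0], [[0, 0, 0], [0, 0, 0], 0], [[0, 0, 0], [0, 0, 0], 0], [[0, 0, 0], [0, 0, 0], 0]])

```text
time_s: 10.9
ee_pos: [0.5153, 0.0261, 0.1482]
tool_rot: [-1.795, 0.907, 1.241]
ft_force: [-0.0, -2.5, 4.7]
width: 0.024
```

Run:
```python
from h import *
a=load('w5')['frame'].astype(int); snap('wrist','w6'); b=load('w6')['frame'].astype(int); s0=load('s5')['frame'].astype(int); snap('side','s6'); s1=load('s6')['frame'].astype(int)
print('diff wrist lid',abs(a-b)[0:250,100:250].mean(),'side lid',abs(s0-s1)[175:215,225:260].mean()); to(slot+.101*out)
```

```text
diff wrist lid 12.435635555555555 side lid 10.656666666666666
shift mm [-2.9648  1.377  -0.5882] before rotation
t 11.0 p [0.5153 0.0259 0.148 ] axes x [ 0.1994  0.5824 -0.7881] y [-0.0381 -0.799  -0.6001] q [ 0.4812  0.2316 -0.1743  1.9507 -0.7241  1.0779 -0.9725] F [-2.0432 -2.0107  4.7359] w 0.02403352264982783
```

The images changed strongly where the lid is. I'll withdraw and check from the side.

Request:
send_rows(increments=[[[-5, 0, 0], [0, 0, 0], 0], [[-10, 0, 0], [0, 0, 0], 0], [[-10, 0, 0], [0, 0, 0], 0], [[-10, 0, 0], [0, 0, 0], 0], [[-10, 0, 0], [0, 0, 0], 0], [[-10, 0, 0], [0, 0, 0], 0], [[0, 0, 0], [0, 0, 0], 0], [[0, 0, 0], [0, 0, 0], 0]])

```text
time_s: 11.8
ee_pos: [0.5043, -0.0062, 0.1914]
tool_rot: [-1.796, 0.908, 1.241]
ft_force: [0.8, 0.5, -1.3]
width: 0.0239
```

Run:
```python
from h import *
snap('side','s7'); snap('wrist','w7'); to(); st,p,R0=cur()
def lip(th): # lip edge in (bx,z) from hinge; shut: -0.187ish, z .083-.096
    H=slot+.197*bx; H[2]=.096
    r=np.array([-.187,-.013]); return H+bx*(r[0]*np.cos(th)+(-r[1])*-1*0+ r[1]*np.sin(th))+np.array([0,0,1])*(-r[0]*np.sin(th)+r[1]*np.cos(th))
tip=p+R0[:,0]*.141
for n in('s7','w7'):
    c=load(n); print(n,'tip',proj(c,tip),'shut lip',proj(c,lip(0)),'sprung',proj(c,lip(.24)))
f=lambda n,x0,y0,x1,y1,W,H:cv2.resize(cv2.imread(f'pics/{n}.png')[y0:y1,x0:x1],(W,H),interpolation=cv2.INTER_CUBIC)
im=np.hstack([f('s7',215,160,335,250,400,300),f('w7',200,90,360,210,400,300)])
cv2.imwrite('pics/z7.png',(255*(im/255.)**.6).astype('uint8'))
```

```text
t 11.9 p [ 0.504  -0.0056  0.191 ] axes x [ 0.1984  0.583  -0.7879] y [-0.038  -0.7987 -0.6006] q [ 0.5236  0.1825 -0.1419  1.9003 -0.6916  1.2001 -0.9865] F [ 0.5051 -0.2378 -1.9555] w 0.024253453822901325
s7 tip [275.6997 227.9979] shut lip [275.7059 223.0097] sprung [275.4913 207.3257]
w7 tip [283.8318 197.3492] shut lip [270.4903 191.1791] sprung [237.6216 193.1248]
```

View pics/z7.png

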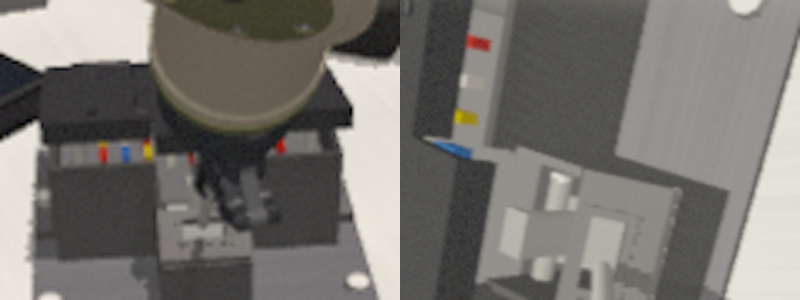

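The lid has sprung up and the coloured fuses are visible under it. Next I'll work out the arc for lifting it with the shank under the lip.

```bash
cat >> h.py <<'E'
def lip(th):
    return slot+bx*(.197-.187*np.cos(th)-.013*np.sin(th))+np.array([0,0,1])*(.026+.187*np.sin(th)-.013*np.cos(th))
nn=np.cos(np.radians(38))*bx+np.sin(np.radians(38))*np.array([0,0,1])
def tcp(th,gap=0): return lip(th)-(.004+gap)*nn-.014*out+.141*out
E
python3 - <<'E'
from h import *
s,p,R0=cur(); to(tcp(.24,.015))
ths=np.r_[.24,np.linspace(.32,1.84,20)]
P=[tcp(.24,.015)]+[tcp(t) for t in ths]
for a,b,t in zip(P,P[1:],ths): print(round(t,2),(R0.T@(b-a)*1e3).round(1),b.round(3))
E
```

```text
shift mm [-12.5093 -24.0147  -6.8367] before rotation
t 11.9 p [ 0.504  -0.0056  0.191 ] axes x [ 0.1984  0.583  -0.7879] y [-0.038  -0.7987 -0.6006] q [ 0.5236  0.1825 -0.1419  1.9003 -0.6916  1.2001 -0.9865] F [ 0.5051 -0.2378 -1.9555] w 0.024253453822901325
0.24 [  0.  -14.6  -3.3] [0.513 0.016 0.225]
0.32 [ -9.6 -11.2  -2.5] [0.514 0.019 0.24 ]
0.4 [ -8.7 -11.9  -2.7] [0.515 0.023 0.254]
0.48 [ -7.7 -12.6  -2.9] [0.517 0.029 0.268]
0.56 [ -6.6 -13.1  -3. ] [0.519 0.035 0.282]
0.64 [ -5.5 -13.6  -3.1] [0.522 0.042 0.295]
0.72 [ -4.4 -14.   -3.2] [0.524 0.05  0.307]
0.8 [ -3.2 -14.3  -3.2] [0.528 0.059 0.319]
0.88 [ -2.  -14.5  -3.3] [0.531 0.069 0.329]
0.96 [ -0.9 -14.6  -3.3] [0.535 0.08  0.339]
1.04 [  0.3 -14.6  -3.3] [0.538 0.091 0.348]
1.12 [  1.5 -14.5  -3.3] [0.543 0.103 0.356]
1.2 [  2.7 -14.4  -3.3] [0.547 0.116 0.363]
1.28 [  3.9 -14.1  -3.2] [0.551 0.129 0.369]
1.36 [  5.  -13.8  -3.1] [0.556 0.142 0.374]
1.44 [  6.2 -13.3  -3. ] [0.561 0.156 0.377]
1.52 [  7.2 -12.8  -2.9] [0.565 0.17  0.38 ]
1.6 [  8.3 -12.2  -2.8] [0.57  0.184 0.381]
1.68 [  9.2 -11.5  -2.6] [0.575 0.198 0.381]
1.76 [ 10.1 -10.8  -2.5] [0.58  0.212 0.38 ]
1.84 [11.  -9.9 -2.3] [0.585 0.226 0.377]
```

Request:
send_rows(increments=[[[-6.2, 0, 0], [0, 0, 0], 0], [[-6.3, -8, -2.2], [0, 0, 0], 0], [[0, -8, -2.3], [0, 0, 0], 0], [[0, -8, -2.3], [0, 0, 0], 0], [[0, -7.3, -1.6], [0, 0, 0], 0], [[0, -7.3, -1.7], [0, 0, 0], 0], [[-4.8, -5.6, -1.3], [0, 0, 0], 0], [[-4.8, -5.6, -1.2], [0, 0, 0], 0], [[-8.7, -11.9, -2.7], [0, 0, 0], 0], [[-7.7, -12.6, -2.9], [0, 0, 0], 0], [[-6.6, -13.1, -3], [0, 0, 0], 0], [[-5.5, -13.6, -3.1], [0, 0, 0], 0], [[-4.4, -14, -3.2], [0, 0, 0], 0], [[-3.2, -14.3, -3.2], [0, 0, 0], 0]])

```text
time_s: 13.3
ee_pos: [0.5281, 0.0593, 0.3208]
tool_rot: [-1.797, 0.907, 1.239]
ft_force: [-0.8, -0.9, -1.3]
width: 0.024
```

Run:
```python
from h import *
snap('side','s8'); snap('wrist','w8'); to(tcp(.8))
f=lambda n,x0,y0,x1,y1,W,H:cv2.resize(cv2.imread(f'pics/{n}.png')[y0:y1,x0:x1],(W,H),interpolation=cv2.INTER_CUBIC)
im=np.hstack([f('s8',180,90,380,240,400,300),f('w8',0,0,560,420,400,300)])
cv2.imwrite('pics/z8.png',(255*(im/255.)**.6).astype('uint8'))
```

```text
shift mm [1.4606 3.1929 1.1428] before rotation
t 13.4 p [0.5285 0.0607 0.3219] axes x [ 0.201   0.5829 -0.7873] y [-0.0335 -0.7991 -0.6003] q [ 0.4374  0.0718 -0.1985  1.7212 -0.668   1.3387 -1.2767] F [-0.7535  0.0554 -0.9233] w 0.023572479478571294
```

View pics/z8.png

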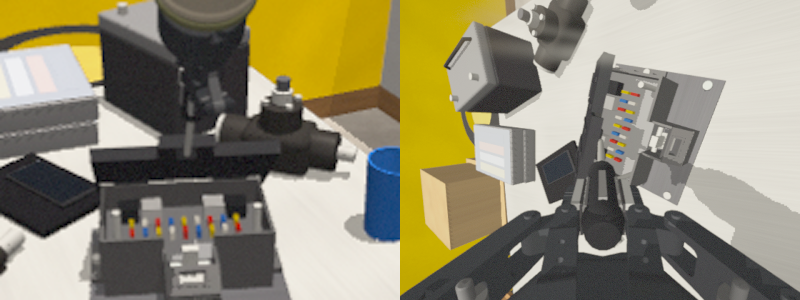

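The lid is up at about 0.8 rad, resting on the shank. I'll continue over the top.

Request:
send_rows(increments=[[[-2, -14.5, -3.3], [0, 0, 0], 0], [[-0.9, -14.6, -3.3], [0, 0, 0], 0], [[0.3, -14.6, -3.3], [0, 0, 0], 0], [[1.5, -14.5, -3.3], [0, 0, 0], 0], [[2.7, -14.4, -3.3], [0, 0, 0], 0], [[3.9, -14.1, -3.2], [0, 0, 0], 0], [[5, -13.8, -3.1], [0, 0, 0], 0], [[6.2, -13.3, -3], [0, 0, 0], 0], [[7.2, -12.8, -2.9], [0, 0, 0], 0], [[8.3, -12.2, -2.8], [0, 0, 0], 0], [[9.2, -11.5, -2.6], [0, 0, 0], 0], [[10.1, -10.8, -2.5], [0, 0, 0], 0], [[11, -9.9, -2.3], [0, 0, 0], 0], [[0, 0, 0], [0, 0, 0], 0], [[0, 0, 0], [0, 0, 0], 0], [[0, 0, 0], [0, 0, 0], 0]])

```text
time_s: 15.0
ee_pos: [0.5849, 0.225, 0.3776]
tool_rot: [-1.795, 0.908, 1.24]
ft_force: [0.1, -0.3, -2.2]
width: 0.0238
```

Run:
```python
from h import *
to(tcp(1.84))
```

```text
shift mm [ 0.9962 -0.9873  0.5038] before rotation
t 15.0 p [0.5849 0.225  0.3776] axes x [ 0.1997  0.5821 -0.7882] y [-0.0391 -0.799  -0.6001] q [ 0.2179  0.1351 -0.3483  1.5342 -0.5809  1.2192 -1.6657] F [ 0.0615 -0.2591 -2.2425] w 0.02380864695857746
```

Request:
send_rows(increments=[[[0, 8, 1.5], [0, 0, 0], 0], [[0, 12, 2], [0, 0, 0], 0], [[-20, 10, 2], [0, 0, 0], 0], [[-20, 10, 2], [0, 0, 0], 0], [[0, 0, 0], [0, 0, 0], 0], [[0, 0, 0], [0, 0, 0], 0]])

```text
time_s: 15.6
ee_pos: [0.5681, 0.1704, 0.3839]
tool_rot: [-1.795, 0.908, 1.239]
ft_force: [-0.1, 0.7, -2.0]
width: 0.024
```

Run:
```python
from h import *
s,p,R0=cur(); to([.4816,-.0765,.37],xd=np.array([0,0,-1.]),yd=np.array([-.105,-.9945,0]))
```

```text
rot [-0.1282 -8.4996 37.033 ] or [170.0764  57.0713  13.0986]
shift mm [-150.1191  209.0363   49.0258] before rotation
t 15.6 p [0.5681 0.1704 0.3839] axes x [ 0.2006  0.582  -0.7881] y [-0.04   -0.7989 -0.6002] q [ 0.2953  0.0951 -0.3048  1.5619 -0.6178  1.2969 -1.5699] F [-0.0637  0.666  -1.9734] w 0.023963674955901678
```

Request:
send_rows(increments=[[[-15, 20.9, 4.9], [0, 0, 0], 0], [[-15, 20.9, 4.9], [0, 0, 0], 0], [[-15, 20.9, 4.9], [0, 0, 0], 0], [[-15, 20.9, 4.9], [0, 0, 0], 0], [[-15, 20.9, 4.9], [0, 0, 0], 0], [[-15, 20.9, 4.9], [0, 0, 0], 0], [[-15, 20.9, 4.9], [0, 0, 0], 0], [[-15, 20.9, 4.9], [0, 0, 0], 0], [[-15, 20.9, 4.9], [0, 0, 0], 0], [[-15, 20.9, 4.9], [0, 0, 0], 0], [[0, 0, 0], [0, -1.7, 7.41], 0], [[0, 0, 0], [0, -1.7, 7.41], 0], [[0, 0, 0], [0, -1.7, 7.41], 0], [[0, 0, 0], [0, -1.7, 7.41], 0], [[0, 0, 0], [0, -1.7, 7.41], 0], [[0, 0, 0], [0, 0, 0], 0]])

```text
time_s: 17.2
ee_pos: [0.483, -0.0697, 0.37]
tool_rot: [0.976, 1.569, -2.26]
ft_force: [-0.0, 1.0, -1.9]
width: 0.024
```

Run:
```python
from h import *
to([.6013,-.342,.345],xd=np.array([0,0,-1.]),yd=np.array([-.105,-.9945,0]))
```

```text
rot [ 0.6407  0.0663 -0.0992] or [-179.3592    0.1552    0.1038]
shift mm [  25.2601  259.9411 -143.3632] before rotation
t 17.2 p [ 0.483  -0.0697  0.37  ] axes x [-0.0013 -0.0016 -1.    ] y [-0.0939 -0.9956  0.0017] q [ 0.3157  0.0696 -0.2555  1.453   0.0193  1.6225 -1.6031] F [-0.0223  1.0089 -1.8681] w 0.024038866354544455
```

Request:
send_rows(increments=[[[0, 26, -14.3], [0, 0, 0], 0], [[0, 26, -14.3], [0, 0, 0], 0], [[0, 26, -14.3], [0, 0, 0], 0], [[0, 26, -14.3], [0, 0, 0], 0], [[0, 26, -14.3], [0, 0, 0], 0], [[0, 26, -14.3], [0, 0, 0], 0], [[0, 26, -14.3], [0, 0, 0], 0], [[0, 26, -14.3], [0, 0, 0], 0], [[0, 26, -14.3], [0, 0, 0], 0], [[0, 26, -14.3], [0, 0, 0], 0], [[12, 0, 0], [0.6, 0, 0], 0], [[13, 0, 0], [0, 0, 0], 0], [[0, 0, 0], [0, 0, 0], 0], [[0, 0, 0], [0, 0, 0], 0], [[0, 0, 0], [0, 0, 0], 0]])

```text
time_s: 18.7
ee_pos: [0.5971, -0.3487, 0.346]
tool_rot: [-2.661, 1.57, 0.365]
ft_force: [0.4, -0.3, -1.8]
width: 0.0236
```

Run:
```python
from h import *
snap('side','s9'); to([.6013,-.342,.345]); c=load('s9'); st,p,R0=cur()
for L in(.036,.141): print(L,proj(c,p+R0[:,0]*L))
f=lambda n,x0,y0,x1,y1,W,H:cv2.resize(cv2.imread(f'pics/{n}.png')[y0:y1,x0:x1],(W,H),interpolation=cv2.INTER_CUBIC)
im=np.hstack([f('s9',180,60,380,210,400,300),f('s9',395,230,475,330,400,500)[:500] if 0 else np.vstack([f('s9',390,240,470,300,400,300)])])
im=np.vstack([im,np.hstack([f('s9',390,280,470,340,400,300),np.zeros((300,400,3),'uint8')])])
cv2.imwrite('pics/z9.png',im)
```

```text
shift mm [ 1.1864 -7.1095 -3.3318] before rotation
t 18.75 p [ 0.5972 -0.3487  0.3462] axes x [ 0.0008 -0.0001 -1.    ] y [-0.1147 -0.9934  0.    ] q [ 0.5318  0.5407 -0.0947  0.8932  0.0489  1.7087 -1.2285] F [-0.816   0.697  -2.3659] w 0.0239460870562843
0.036 [447.3243 253.6835]
0.141 [429.9432 306.8911]
```

View pics/z9.png

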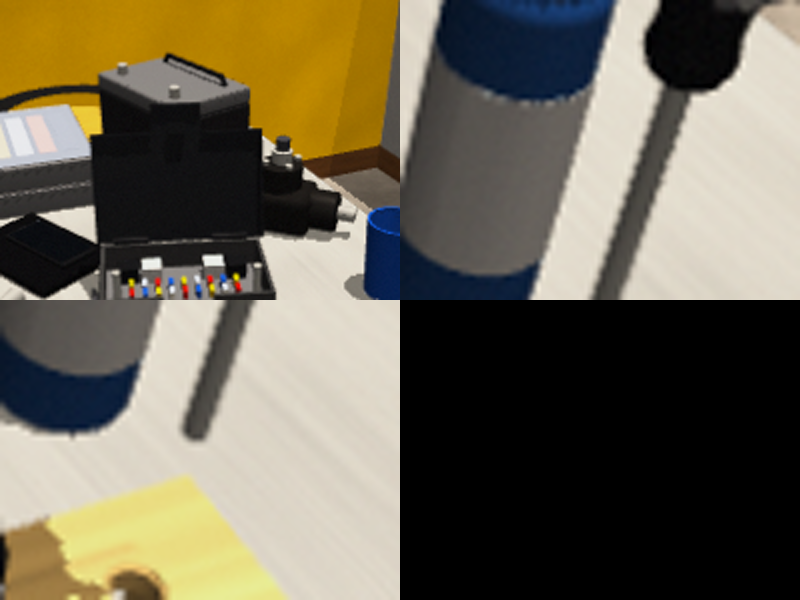

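The lid lies back on its stop. The tip is at (429,307.4) against a prediction of (430,307), and the empty hole is at (417.4,336.4).

Run:
```python
from h import *
c=load('s9'); h=onz(c,417.4,336.4,.12); print('hole',h,'model',rc+.08*rx,proj(c,rc+.08*rx))
st,p,R0=cur(); tip=onz(c,429,307,p[2]-.141); print('tip',tip,p)
to([.6013,-.342,.345])
```

```text
hole [ 0.6041 -0.339   0.12  ] model [ 0.6013 -0.3424  0.12  ] [417.4243 338.5668]
tip [ 0.5958 -0.3482  0.2052] [ 0.5972 -0.3487  0.3462]
shift mm [ 1.1864 -7.1095 -3.3318] before rotation
t 18.75 p [ 0.5972 -0.3487  0.3462] axes x [ 0.0008 -0.0001 -1.    ] y [-0.1147 -0.9934  0.    ] q [ 0.5318  0.5407 -0.0947  0.8932  0.0489  1.7087 -1.2285] F [-0.816   0.697  -2.3659] w 0.0239460870562843
```

Request:
send_rows(increments=[[[0, -3.6, -2.1], [0, 0, 0], 0], [[0, -3.6, -2.1], [0, 0, 0], 0], [[0, 0, 0], [-0.5, 0, 0], 0], [[15, 0, 0], [0, 0, 0], 0], [[15, 0, 0], [0, 0, 0], 0], [[15, 0, 0], [0, 0, 0], 0], [[15, 0, 0], [0, 0, 0], 0], [[10, 0, 0], [0, 0, 0], 0], [[10, 0, 0], [0, 0, 0], 0], [[10, 0, 0], [0, 0, 0], 0], [[10, 0, 0], [0, 0, 0], 0], [[10, 0, 0], [0, 0, 0], 0], [[0, 0, 0], [0, 0, 0], 0], [[0, 0, 0], [0, 0, 0], 0]])

```text
time_s: 20.15
ee_pos: [0.6019, -0.3421, 0.235]
tool_rot: [-0.155, 1.57, 2.88]
ft_force: [0.2, 0.0, -1.3]
width: 0.0236
```

The tip is in the hole with no contact force, so I'll continue down.

Request:
send_rows(increments=[[[12, 0, 0], [0, 0, 0], 0], [[12, 0, 0], [0, 0, 0], 0], [[12, 0, 0], [0, 0, 0], 0], [[12, 0, 0], [0, 0, 0], 0], [[12, 0, 0], [0, 0, 0], 0], [[10, 0, 0], [0, 0, 0], 0], [[4, 0, 0], [0, 0, 0], 0], [[0, 0, 0], [0, 0, 0], 0], [[0, 0, 0], [0, 0, 0], 0]])

```text
time_s: 21.05
ee_pos: [0.6022, -0.3422, 0.1616]
tool_rot: [1.486, 1.571, -1.762]
ft_force: [1.1, 1.0, -1.1]
width: 0.0241
```

Request:
send_rows(increments=[[[2, 0, 0], [0, 0, 0], 0], [[1, 0, 0], [0, 0, 0], 0], [[0, 0, 0], [0, 0, 0], 0], [[0, 0, 0], [0, 0, 0], 0]])

```text
time_s: 21.45
ee_pos: [0.6019, -0.3421, 0.1582]
tool_rot: [-0.003, 1.57, 3.032]
ft_force: [0.5, 0.2, -1.8]
width: 0.0239
```

Request:
send_rows(increments=[[[1, 0, 0], [0, 0, 0], 0], [[1, 0, 0], [0, 0, 0], 0], [[0, 0, 0], [0, 0, 0], 0], [[0, 0, 0], [0, 0, 0], 0]])

```text
time_s: 21.85
ee_pos: [0.6022, -0.3421, 0.1575]
tool_rot: [2.455, 1.57, -0.793]
ft_force: [-2.6, 0.5, 4.8]
width: 0.0239
```

The handle's foot is on the board, with about 6.5 N of upward force. I'll release and rise.

Request:
send_rows(increments=[[[0, 0, 0], [0, 0, 0], 0.4], [[0, 0, 0], [0, 0, 0], 0.6], [[0, 0, 0], [0, 0, 0], 1], [[0, 0, 0], [0, 0, 0], 1], [[0, 0, 0], [0, 0, 0], 1], [[0, 0, 0], [0, 0, 0], 1], [[0, 0, 0], [0, 0, 0], 1], [[-10, 0, 0], [0, 0, 0], 1], [[-20, 0, 0], [0, 0, 0], 1], [[-20, 0, 0], [0, 0, 0], 1], [[-20, 0, 0], [0, 0, 0], 1], [[-20, 0, 0], [0, 0, 0], 1], [[-20, 0, 0], [0, 0, 0], 1], [[-20, 0, 0], [0, 0, 0], 1], [[-20, 0, 0], [0, 0, 0], 1], [[-20, 0, 0], [0, 0, 0], 1], [[0, 0, 0], [0, 0, 0], 1], [[0, 0, 0], [0, 0, 0], 1]], force=40)

```text
time_s: 23.65
ee_pos: [0.6022, -0.3421, 0.3268]
tool_rot: [2.493, 1.57, -0.755]
ft_force: [-1.0, -0.5, -0.8]
width: 0.0856
```

Run:
```python
from h import *
snap('side','s10'); snap('wrist','w10'); snap('top','t10'); to()
f=lambda n,x0,y0,x1,y1,W,H:cv2.resize(cv2.imread(f'pics/{n}.png')[y0:y1,x0:x1],(W,H),interpolation=cv2.INTER_CUBIC)
im=np.hstack([f('s10',160,60,480,420,533,600),np.vstack([f('w10',0,0,560,420,267,200),f('s10',385,290,465,410,267,400)])])
cv2.imwrite('pics/z10.png',im)
```

```text
t 23.8 p [ 0.6017 -0.3419  0.3249] axes x [-0.0026  0.0011 -1.    ] y [-0.1064 -0.9943 -0.0008] q [ 0.5244  0.5392 -0.0999  0.9421  0.0516  1.6651 -1.2341] F [0.0947 0.4281 0.2971] w 0.08602904328280835
```

View pics/z10.png

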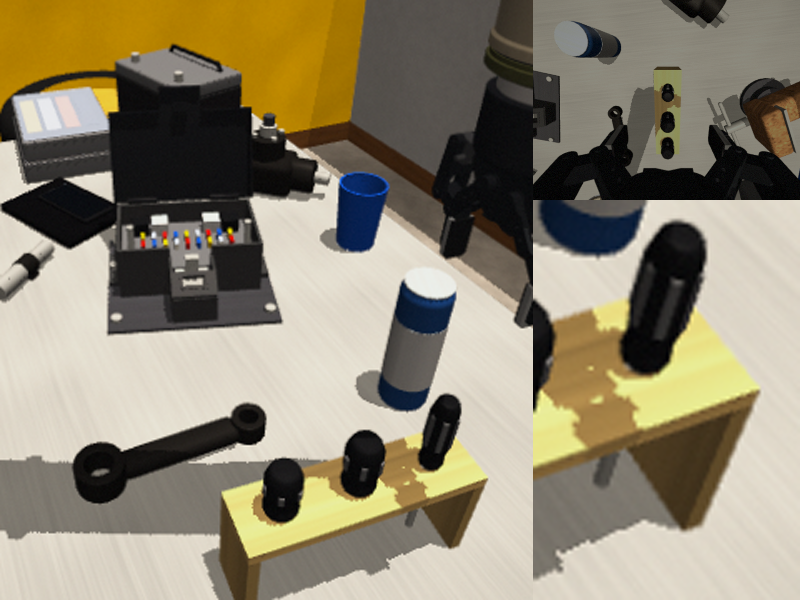

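The driver stands home in its hole. I'll check the lid's angle with numbers, then hand in.

Run:
```python
from h import *
c=load('s10'); H=slot+.197*bx+[0,0,.026]
for th in(1.6,1.7,1.8,1.92):
    o=[proj(c,H+s*.118*by+.15*(-np.cos(th)*bx+np.sin(th)*np.array([0,0,1]))) for s in(1,-1)]
    print(th,o)
print('seen',(160+109/1.6656,60+112/1.6667),(160+250/1.6656,60+107/1.6667))
a,b=load('s9')['frame'].astype(int),c['frame'].astype(int); print('lid still',abs(a-b)[115:180,225:310].mean(),'bench noise',abs(a-b)[200:300,160:220].mean())
```

```text
1.6 [array([223.5684, 131.3226]), array([313.5135, 127.947 ])]
1.7 [array([223.747 , 129.4838]), array([312.562 , 126.1835])]
1.8 [array([223.9635, 128.2438]), array([311.6217, 125.0076])]
1.92 [array([224.2675, 127.5324]), array([310.5225, 124.3587])]
seen (225.4418828049952, 127.19865602687946) (310.09606147934676, 124.19871602567949)
lid still 1.3740573152337858 bench noise 0.7331666666666666
```

The lid edge matches 1.92 rad, and the width seen (84.7 px) also fits the stop.

```bash
python3 -c "
from rig import ctrl
print(ctrl.close_job())"
```

```text
the job is handed in; nothing more can be done
None
```

The fuse box is open, the long screwdriver is back in its own rack hole, and I handed the job in at about 24 s of the 67 s allowed. No verdict came back.

**What I did:** I took the driver from the rack and pushed it into the slot at 38 degrees. I pressed the catch with about 5 N until the lid sprung up, then swung the lid over with the shank under its lip. Last, I lowered the driver until its handle's foot met the board and released it.

**Last checks:**
- **Lid:** its edge in the final side picture fits the 1.92 rad stop best, to within about 1 pixel. The edge height alone hardly tells 1.8 from 1.92, but the seen width also points to the stop.
- **Driver:** the last picture shows it upright, with its foot on the board and the shank through the hole.
- **Bystanders:** the spray can, drop arm, shaft, notebook, stubby and nut driver look unmoved in the pictures; I did not measure them.
- **Gripper:** it is open and clear above the rack.

**Less certain:** I never saw the driver touching the catch at the moment the lid sprang up. I infer it from the measured force, a change in the lid area of the images during the press, and the open lid seen right after withdrawing. One hole reading was about 4 mm off my model; I took it for a cropping error and ignored it, and the driver went in without contact force.

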